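Lock the shelf-foot nut with a second nut

TASK

The thin lower nut on the shelf foot's upright stud is already set at the height where the little shelf will sit. Run the rubber-gripped lock nut above it down until it meets the lower nut's spring washer, then tighten it firmly against it so the pair is locked and stays locked when you let go, but not so hard that the lower nut is dragged round with it. Leave the cups, the salt pig and the clothes peg where they are.

Things in the scene. Friction and masses are not known exactly. Their poses are not given: they have to be found in the camera images.
- shelf_foot: Fixed steel foot screwed down on the cart top: a plate 104 x 72 x 8 mm with a boss (36 mm across, up to 16 mm high) and an upright threaded stud, 19 mm thick, its top 88 mm above the cart top. Origin: centre of the plate's underside, on the stud's axis; z up.
- hex_nut: Lower nut on the stud: a thin steel hexagon, 27 mm across flats, 10 mm high, with a round spring washer 30 mm across, 3 mm thick on top (washer's upper face 13 mm above the origin). Origin: centre of the nut's underside, on the stud's axis. It keeps its height and is stiff on the thread, but is dragged round if the lock nut is tightened on it with more than about 0.32 N m.
- hex_corner (a point): One upper corner of the lower nut, 15.6 mm from the stud's axis, 10 mm above that nut's underside; it stays put as long as the lower nut is not turned.
- baking_cup: Bystander: empty silicone baking cup, 72 mm across, 36 mm high, loose. Origin: centre of its underside.
- custard_cup: Bystander: empty glass custard cup, 84 mm across, 52 mm high, loose. Origin: centre of its underside.
- salt_pig: Bystander: round ceramic salt pig, 96 mm across, 110 mm high, loose. Origin: centre of its underside.
- peg: Bystander: plastic clothes peg lying down, 74 x 16 x 10 mm (length along own x), loose. Origin: centre of its underside.
- lock_nut: Upper nut on the stud: a steel core with a flange 30 mm across, 5 mm high below; the rest is inside the hex grip. Origin: centre of its underside, on the stud's axis. It starts 3 to 5.5 mm above the washer. Clockwise from above moves it down, 10 mm a full turn; it stays where it is left.
- lock_grip: The lock nut's hexagonal rubber grip, 30 mm across flats (34.6 over corners), one pair of flats facing its own +x and -x, the others every 60 degrees; it spans 5 to 30 mm above the nut's underside. Origin: on the stud's axis at the nut's underside. It drives the core through a rubber cushion that twists about 1.25 rad per N m and springs back when let go.
- lock_top (a point): The lock nut's axis at the grip's upper face, 30 mm above its underside. How it feels: it runs down at about 0.05 N m; from the moment it meets the washer the torque rises by about 0.16 N m per radian the grip is turned, and it keeps pressing back as you hold it. 0.23 to 0.28 N m locks it well (clamp about 30 N); below about 0.17 N m it is too loose. Pressing down adds clamp only while you press.

How it is judged (in metres and radians):
On the way:
1. the lock nut has been run down until it bears on the lower nut's washer (contact force between lock_nut and hex_nut above 1 N), for 0.02 s.
At the end, for the whole second after the job is handed in: The lock nut clamps the lower nut's washer with more than 15 N, at rest and released, and the lower nut has not turned (its corner within 3 mm of where it began) (contact force between lock_nut and hex_nut above 15 N and distance of hex_corner from where it was at the start of the episode below 0.003 m and linear speed of lock_nut below 0.005 m/s and angular speed of lock_nut below 0.05 rad/s); the robot touches nothing.
It fails at once if the lower nut is dragged round (its corner moved more than 3 mm) (distance of hex_corner from where it was at the start of the episode above 0.003 m).
It fails at once if a bystander is knocked away (moved more than 15 mm) (distance of any of baking_cup, custard_cup, salt_pig, peg from where it was at the start of the episode above 0.015 m).
It also fails if it takes over 72 s, if anything falls off the work surface, if the arm or the gripper's body presses on something with over 40 N, if the wrist force passes 120 N, or if a joint passes its speed limit or range.

ROBOT

A 7-joint arm with a two-finger parallel gripper is mounted at the origin on the work surface. World frame = base frame: x ahead of the robot, y to its left, z up, the work surface at z = 0. Lengths are in mm, angles in rad, forces in N, time in s.
With the tool pointing down it reaches from about 400 to 875 mm from the base axis. Payload 4.4 kg.
Tool frame: the origin (TCP) lies at the very end of the fingers, on their centre line; the grasp point (between the pads) lies 19 mm behind it (ctrl.pinch_z is the z of the grasp point in the tool frame, in mm); z points along the fingers, x is the direction in which the jaws open and shut, and the axes are right-handed (so a half turn about z gives the same grasp; the last joint's range is limited). The gripper opens to 85 mm and grips with 20 to 120 N. Pads are 22 mm wide; open, the fingers measure 114 mm over their backs; the gripper's body (76 mm by 85 mm) begins 54 mm behind the grasp point. The pads swing forward as they close: fully open they stand 13 mm farther back than shut.
Start: joints at [-1.222, 0.628, 0.038, 1.517, -0.027, 0.996, -0.02], TCP at [261.933, 594.902, 231.313] pointing down, gripper open.
Joint ranges: [-3.06, 3.06], [-0.37, 2.12], [-1.25, 1.32], [0.18, 2.47], [-1.1, 4.24], [0.23, 1.98], [-2.94, 2.94]. Speed limits (rad/s): [2.57, 2.57, 3.14, 3.14, 3.14, 3.14, 3.14].

INTERFACE

Orientations are given as [roll, pitch, yaw] about the fixed x, y, z axes, in that order (R = Rz(yaw) Ry(pitch) Rx(roll)).
In Python, from cell import sensors, get_image, order, ctrl gives the robot as it stands.
- The arm moves only by the tool arm_command, never from a script. Its argument "rows" is a list that holds one entry, the list of rows, each a list of 6 numbers: the shift along the tool's x, y, z in mm, then the turn, a rotation vector about the tool's x, y, z in degrees. A call has 1 to 20 rows; each row is the pose to reach, as a shift and turn from the pose commanded when the call began, along the tool's axes at that moment; what a row does not reach only later rows make up. A row lasts 1/12 s, in which the tool goes at most 41.7 mm and 7.16 degrees, less where a joint would pass 70% of its speed; a pose out of reach is approached as far as the arm can. A call with a gripper value outside its range is refused whole. "claw" is the opening, from -1 (shut) to 1 (fully open), set as the call begins (left out, the last holds). The fingers move at their own pace and stop on an object; the grip force is fixed at half the most. Time passes only in rows, so rows that repeat a pose let the fingers close. It gives the time, the measured TCP pose, the force and the opening at its end, in the units of the state.
- sensors.read_state(): the state, without advancing time (a new reading comes with each control period).
- get_image(name): name is "scene" or "top" or "wrist"; returns a dict with "pixels" (400x640x3 uint8, red, green, blue), "z_map" (400x640 float32, mm along the optical axis (not along the pixel's ray), 0 where there is no reading), "K" (3x3 intrinsics, pixels), "k1" (the pictures are not rectified: a ray, as slopes to the right and down, at radius r is drawn at 1 + k1 r^2 times it, then the intrinsics apply), "pose" (4x4, takes a point from camera to world coordinates). Camera axes: x right, y up, looking along -z (the intrinsics and any distortion apply to the point x, -y, -z); pixel columns grow to the right and rows downward; lengths in mm; the calibration is good to about 2 mm. A picture is of the moment at which its call begins.
- order.finish_job(): hands the job in, once; it reports no verdict.
The state is a dict: "clock": time; "qpos": joint angles; "qd": joint speeds; "tau": joint torques, N m; "eef_pos": TCP position; "tool_rot": TCP orientation; "force": force on the tool from outside, world axes, zero at the start; "torque": the same for the moment, N m; "width": finger opening in mm.
Only numpy, scipy, OpenCV 4.12 (cv2) and the standard library are available. Lean on these libraries where they do the work, as an engineer would, in place of code of your own. Each camera call takes 0.05 s, during which the arm holds its last target.

## Working session

There is one attempt and no reset: what is moved stays moved. The work goes in short steps, Python scripts to look and compute and a tool call to move; the robot and the scene stay as the last step left them, time stands still between calls to the robot, and variables do not carry over. Pictures are saved under pics/ and viewed, and the job is handed in when it is done.

Besides the shell and the picture viewer there is one more tool, called after "Emit:" by a JSON object that holds its "api" and its "payload". arm_command: Moves the arm, as the interface text tells. Its arguments: {"type":"object","properties":{"rows":{"type":"array","items":{"type":"array","items":{"type":"array","items":{"type":"number"}}}},"claw":{"type":"number"}},"required":["rows"]}

```bash
ls; mkdir -p pics
python3 - <<'E'
from cell import sensors,get_image,order,ctrl
import cv2
print(sensors.read_state())
for n in ("scene","top","wrist"):
    im=get_image(n); cv2.imwrite(f"pics/{n}0.png",im["pixels"][...,::-1]); print(n,im["K"],im["k1"],im["pose"])
print(ctrl.pinch_z)
E
```

```text
pics
{'clock': 0.0, 'qpos': array([-1.22182866,  0.62933556,  0.03844668,  1.51838458, -0.02702039,
        0.9963109 , -0.02000891]), 'qd': array([-0.00136187, -0.00128572,  0.00022549, -0.00064814, -0.00024931,
       -0.00176506,  0.00039739]), 'tau': array([-2.40579857e-04, -5.63406122e+01,  1.22610636e+00, -1.93446869e+01,
        1.09899009e-02,  1.05933941e-02,  1.55421350e-06]), 'eef_pos': array([261.64917765, 594.31537147, 230.3907256 ]), 'tool_rot': array([3.14158166e+00, 1.92039168e-03, 1.15600445e+00]), 'force': array([ 0.22594991,  0.63938936, -0.83145582]), 'torque': array([-0.03094879,  0.0361136 ,  0.02367849]), 'width': 85.58005270271839}
scene [[432.09492793   0.         323.31826667]
 [  0.         432.09492793 193.15912273]
 [  0.           0.           1.        ]] 0.00858693599626587 [[ 7.40175176e-01 -5.77349139e-01  3.44686351e-01  8.79312220e+02]
 [ 6.72267339e-01  6.24682518e-01 -3.97276196e-01 -2.64506547e+02]
 [ 1.40475322e-02  5.25775355e-01  8.50507462e-01  7.95180850e+02]
 [ 0.00000000e+00  0.00000000e+00  0.00000000e+00  1.00000000e+00]]
top [[426.89618831   0.         317.40617588]
 [  0.         426.89618831 208.82211647]
 [  0.           0.           1.        ]] 0.020060081643817573 [[-1.38553397e-02  9.93349184e-01 -1.14304108e-01  4.75997786e+02]
 [-9.99643570e-01 -1.11519785e-02  2.42562804e-02  8.49955509e+01]
 [ 2.28202394e-02  1.14599446e-01  9.93149638e-01  1.01728576e+03]
 [ 0.00000000e+00  0.00000000e+00  0.00000000e+00  1.00000000e+00]]
wrist [[284.84813701   0.         324.42856708]
 [  0.         284.84813701 196.96351511]
 [  0.           0.           1.        ]] -0.049763075388553 [[ 4.02848702e-01 -8.76499664e-01 -2.63555046e-01  1.93756846e+02]
 [ 9.15264069e-01  3.85109388e-01  1.18247379e-01  6.24617287e+02]
 [-2.14626601e-03 -2.88858267e-01  9.57369466e-01  3.73606287e+02]
 [ 0.00000000e+00  0.00000000e+00  0.00000000e+00  1.00000000e+00]]
-18.700000000000003
```

View pics/scene0.png

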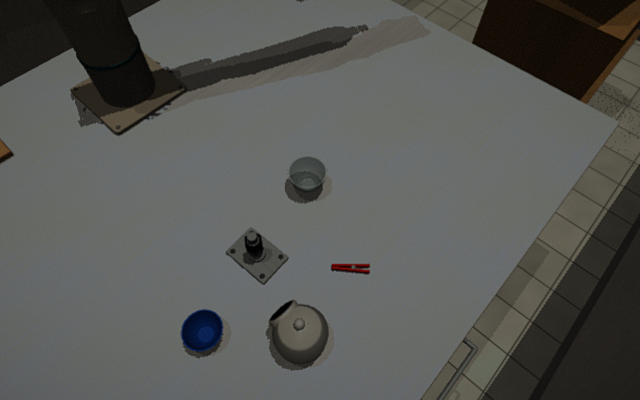

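View pics/top0.png

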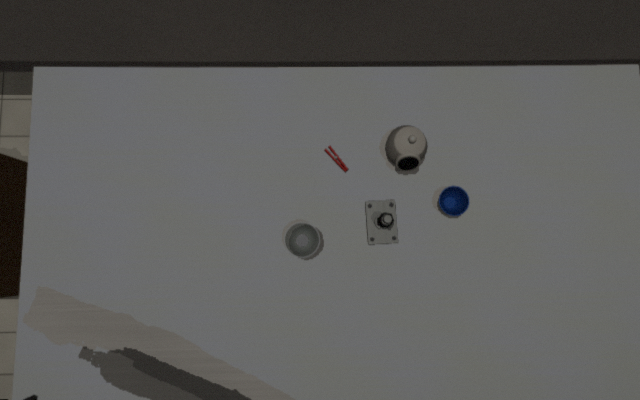

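View pics/wrist0.png

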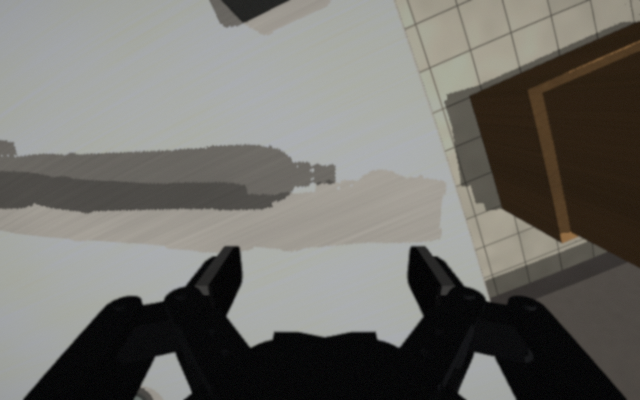

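The scene image shows the foot at about (256,250), and the top image shows its stud at about (386,220). The salt pig is to the upper right of it, the custard cup to the left, the baking cup to the right and the peg to the upper left. Next I'll turn these into positions.

```bash
cat > h.py <<'E'
import numpy as np, cv2
from cell import sensors,get_image,order,ctrl
def rays(im,uv):
    K=im["K"]; d=np.array([im["k1"],0,0,0,0.])
    return cv2.undistortPoints(np.asarray(uv,float).reshape(-1,1,2),K,d).reshape(-1,2)
def cloud(im):
    h,w=im["z_map"].shape
    v,u=np.mgrid[:h,:w]; r=rays(im,np.stack([u,v],-1).reshape(-1,2))
    z=im["z_map"].reshape(-1)
    p=np.c_[r[:,0]*z,-r[:,1]*z,-z]
    P=p@im["pose"][:3,:3].T+im["pose"][:3,3]
    P[z==0]=np.nan
    return P.reshape(h,w,3)
def proj(im,X):
    X=np.atleast_2d(X); p=(X-im["pose"][:3,3])@im["pose"][:3,:3]
    q=np.c_[p[:,0],-p[:,1],-p[:,2]]
    return cv2.projectPoints(q,np.zeros(3),np.zeros(3),im["K"],np.array([im["k1"],0,0,0,0.]))[0].reshape(-1,2)
E
python3 - <<'E'
from h import *
for n in("top","scene"):
    im=get_image(n);P=cloud(im)
    m=(P[...,2]>5)&(P[...,0]>350)&(P[...,0]<900)&(abs(P[...,1])<500)
    k,l,s,c=cv2.connectedComponentsWithStats(m.astype(np.uint8))
    for i in range(1,k):
        if s[i,4]<40: continue
        q=P[l==i]; print(n,s[i],q[:,:].min(0).round(),q.max(0).round())
    x,y=(386,220) if n=="top" else (254,243)
    for a,b,sc in [(60,50,6)]:
        cr=im["pixels"][y-b:y+b,x-a:x+a,::-1]; cr=cv2.convertScaleAbs(cr,alpha=1.8)
        cv2.imwrite(f"pics/{n}z.png",cv2.resize(cr,None,fx=sc,fy=sc,interpolation=cv2.INTER_NEAREST))
    q=P[y-50:y+50,x-60:x+60].reshape(-1,3)
    for lo,hi in [(3,12),(20,38),(40,50),(50,75),(76,95)]:
        t=q[(q[:,2]>lo)&(q[:,2]<hi)&(abs(q[:,0]-625)<300)]
        print(lo,hi,len(t),np.nanmin(t,0).round(),np.nanmax(t,0).round(),np.nanmedian(t,0).round(1)) if len(t) else 0
E
```

```text
top [ 385  125   42   46 1465] [ 677. -193.   19.] [ 782. -100.  113.]
top [325 145  23  27 146] [683. -12.   5.] [747.  40.  15.]
top [439 185  30  31 633] [ 571. -291.    5.] [ 641. -222.   42.]
top [ 365  199   33   45 1244] [ 509. -128.    5.] [614. -53.  92.]
top [284 221  36  37 990] [479.  59.   5.] [560. 138.  56.]
3 12 1646 [ 446. -248.    3.] [686.  42.  12.] [561.6 -91.6   6.6]
20 38 63 [ 545. -240.   20.] [678. -76.  38.] [ 604.1 -227.4   34.2]
40 50 5 [ 546. -150.   41.] [677. -78.  49.] [556.2 -85.3  42.4]
50 75 119 [ 545. -106.   51.] [576. -74.  75.] [558.2 -86.1  71.3]
76 95 60 [552. -99.  76.] [573. -82.  92.] [560.  -90.4  87.1]
scene [ 288  156   39   37 1081] [475.  58.   5.] [559. 141.  55.]
scene [ 226  228   63   57 1780] [ 507. -128.    5.] [612. -52.  90.]
scene [332 264  38  10 255] [682. -12.   5.] [746.  43.  14.]
scene [ 269  300   60   64 2817] [ 676. -194.   22.] [ 782. -100.  113.]
scene [ 181  310   42   42 1202] [ 568. -290.    5.] [ 640. -221.   40.]
3 12 1544 [ 371. -214.    3.] [668.  82.  12.] [569.9 -97.9   7.8]
20 38 57 [ 551. -105.   22.] [574. -77.  37.] [569.4 -96.3  32.6]
40 50 24 [ 557. -107.   40.] [574. -76.  50.] [570.1 -96.9  46.6]
50 75 192 [ 544. -107.   50.] [575. -74.  75.] [567.5 -96.4  70.5]
76 95 104 [551. -99.  77.] [568. -81.  90.] [561.  -91.3  87.2]
```

```bash
python3 -c "
import cv2,numpy as np
a=cv2.imread('pics/topz.png');b=cv2.imread('pics/scenez.png');cv2.imwrite('pics/z2.png',cv2.resize(np.vstack([a,b]),(600,1000)[:2] and (540,900)))
"
```

```text
(no output)
```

View pics/topz.png

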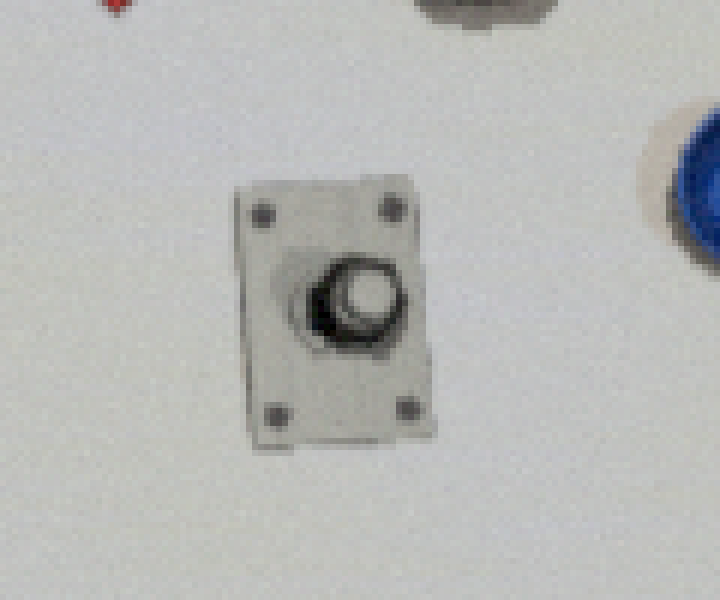

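View pics/scenez.png

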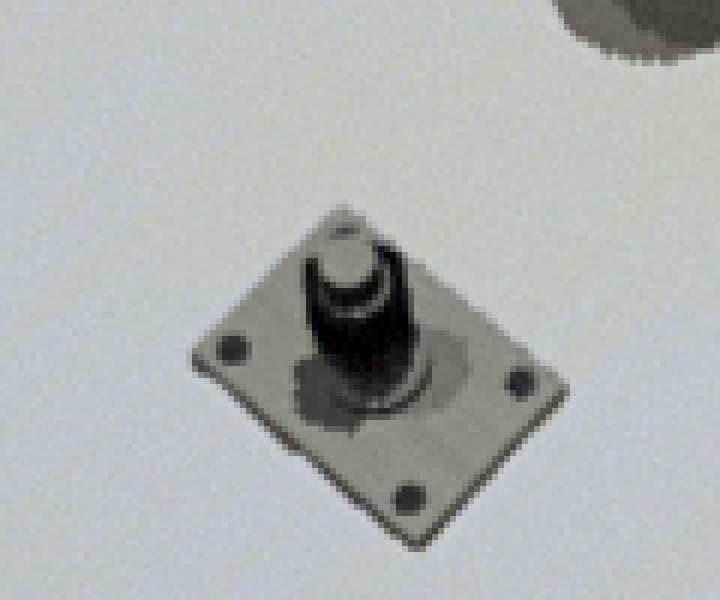

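```bash
cat >> h.py <<'E'
from scipy.spatial.transform import Rotation as Rn
def to(x,y,z,yaw,cmd=None):
    s=sensors.read_state(); p=s["eef_pos"]; R=Rn.from_euler("xyz",s["tool_rot"])
    if cmd is not None: p=np.array(cmd[:3]); R=Rn.from_euler("xyz",cmd[3:])
    Rt=Rn.from_euler("xyz",[np.pi,0,yaw])
    d=R.inv().apply(np.array([x,y,z])-p); rv=(R.inv()*Rt).as_rotvec(degrees=True)
    return d.round(2),rv.round(2)
def st():
    s=sensors.read_state(); print({k:np.round(s[k],3) for k in ("clock","qpos","eef_pos","tool_rot","force","torque","width")})
E
python3 -c "
from h import *
print(to(561,-90,150,-0.16,[261.933,594.902,231.313,np.pi,0,1.156]))"
```

```text
(array([-506.3 ,  549.72,   81.31]), array([-0. , -0. , 75.4]))
```

Emit:
{"api": "arm_command", "payload": {"rows": [[[-506.3,549.7,81,0,0,75.4],[-506.3,549.7,81,0,0,75.4],[-506.3,549.7,81,0,0,75.4],[-506.3,549.7,81,0,0,75.4],[-506.3,549.7,81,0,0,75.4],[-506.3,549.7,81,0,0,75.4],[-506.3,549.7,81,0,0,75.4],[-506.3,549.7,81,0,0,75.4],[-506.3,549.7,81,0,0,75.4],[-506.3,549.7,81,0,0,75.4],[-506.3,549.7,81,0,0,75.4],[-506.3,549.7,81,0,0,75.4],[-506.3,549.7,81,0,0,75.4],[-506.3,549.7,81,0,0,75.4],[-506.3,549.7,81,0,0,75.4],[-506.3,549.7,81,0,0,75.4],[-506.3,549.7,81,0,0,75.4],[-506.3,549.7,81,0,0,75.4],[-506.3,549.7,81,0,0,75.4],[-506.3,549.7,81,0,0,75.4]]]}}

```text
clock: 1.92
eef_pos: [561.2, -93.9, 150.0]
tool_rot: [3.14, -0.0, -0.166]
force: [-1.4, 1.4, 0.7]
width: 85.4
```

Run:
```python
from h import *
st()
im=get_image("wrist"); np.save("w1.npy",im["pixels"]);print(proj(im,[[561,-90,88],[561,-90,72]]))
cv2.imwrite("pics/w1.png",cv2.convertScaleAbs(im["pixels"][...,::-1],alpha=1.7))
import pickle; pickle.dump(im,open("w1.pkl","wb"))
```

```text
{'clock': np.float64(1.917), 'qpos': array([-0.091,  0.638,  0.322,  1.835, -0.289,  0.714,  0.226]), 'eef_pos': array([561.219, -93.861, 149.976]), 'tool_rot': array([ 3.14 , -0.   , -0.166]), 'force': array([-1.354,  1.362,  0.653]), 'torque': array([0.036, 0.018, 0.026]), 'width': np.float64(85.437)}
[[324.23414814 207.04689486]
 [324.25068398 200.65862329]]
```

View pics/w1.png

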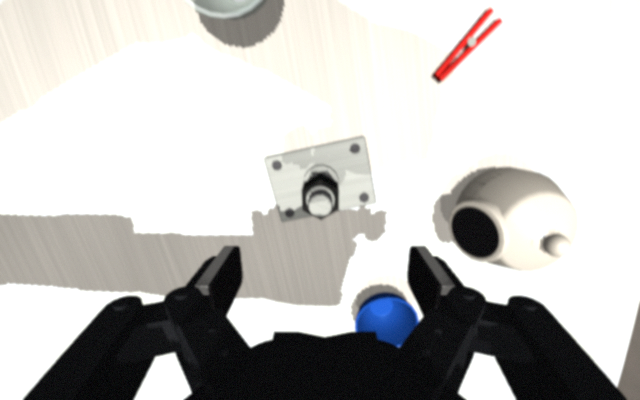

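Emit:
{"api": "arm_command", "payload": {"rows": [[[0,0,10,0,0,-7],[0,0,20,0,0,-14],[0,0,30,0,0,-21],[0,0,40,0,0,-28],[0,0,40,0,0,-35],[0,0,40,0,0,-42],[0,0,40,0,0,-49],[0,0,40,0,0,-56],[0,0,40,0,0,-63],[0,0,40,0,0,-70],[0,0,40,0,0,-77],[0,0,40,0,0,-84],[0,0,40,0,0,-91],[0,0,40,0,0,-98],[0,0,40,0,0,-105],[0,0,40,0,0,-112],[0,0,40,0,0,-119],[0,0,40,0,0,-126],[0,0,40,0,0,-130],[0,0,40,0,0,-130]]]}}

```text
clock: 3.63
eef_pos: [560.6, -87.6, 110.6]
tool_rot: [3.141, -0.001, 2.114]
force: [-0.5, 0.7, -0.5]
width: 85.4
```

```bash
cat > look.py <<'E'
import sys
from h import *
import pickle
st()
im=get_image("wrist"); n=sys.argv[1]
print(proj(im,[[561,-90,88],[561,-90,72]]))
cr=im["pixels"][120:290,210:430,::-1]
g=(255*(cr/255.)**0.45).astype(np.uint8)
cv2.imwrite(f"pics/{n}.png",cv2.resize(g,None,fx=3.5,fy=3.5,interpolation=cv2.INTER_CUBIC))
pickle.dump(im,open(n+".pkl","wb"))
E
python3 look.py w2
```

```text
{'clock': np.float64(3.633), 'qpos': array([ 0.327,  0.693, -0.345,  1.853,  0.359,  0.657,  1.883]), 'eef_pos': array([560.58 , -87.59 , 110.564]), 'tool_rot': array([ 3.141e+00, -1.000e-03,  2.114e+00]), 'force': array([-0.539,  0.742, -0.462]), 'torque': array([0.057, 0.04 , 0.021]), 'width': np.float64(85.444)}
[[319.84978824 232.14483752]
 [320.17645297 222.6458748 ]]
```

View pics/w2.png

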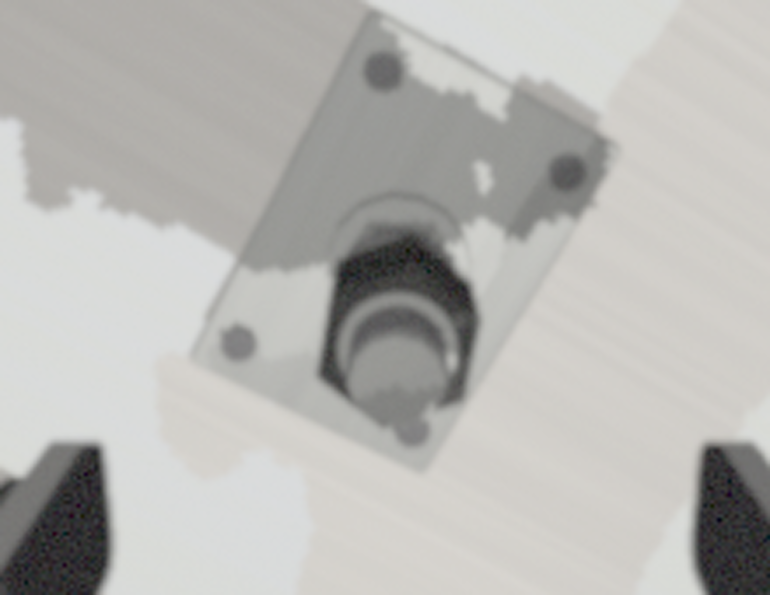

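```bash
cat > fit.py <<'E'
import sys,pickle
from h import *
from scipy.optimize import differential_evolution
n=sys.argv[1]; im=pickle.load(open(n+".pkl","rb"))
u0,u1,v0,v1=270,370,150,280
S=4
g=cv2.resize(im["pixels"].max(-1)[v0:v1,u0:u1],None,fx=S,fy=S,interpolation=cv2.INTER_LINEAR)
thr=int(sys.argv[2]) if len(sys.argv)>2 else 35
dark=(g<thr).astype(np.uint8)
k,l,s,c=cv2.connectedComponentsWithStats(dark); i=1+np.argmax(s[1:,4]); dark=(l==i).astype(np.uint8)
a=np.arange(64)*2*np.pi/64
def poly(X):
    q=(proj(im,X)-[u0,v0]+.5)*S-.5
    return cv2.convexHull(q.astype(np.float32)).reshape(-1,2)
def ren(P):
    m=np.zeros_like(dark); cv2.fillPoly(m,[np.round(P*16).astype(np.int32)],1,shift=4); return m
def model(p):
    x,y,zb,th=p
    hx=lambda z:np.array([[x+17.32*np.cos(th+np.pi/6+k*np.pi/3),y+17.32*np.sin(th+np.pi/6+k*np.pi/3),z] for k in range(6)])
    H=poly(np.vstack([hx(zb+5),hx(zb+30)]))
    circ=lambda r,z:np.c_[x+r*np.cos(a),y+r*np.sin(a),np.full(64,z)]
    C=poly(np.vstack([circ(13,zb+30),circ(9.5,88)]))
    return H,C
def loss(p):
    H,C=model(p); mh=ren(H); mc=ren(C)
    return np.sum((mh!=dark)&(mc==0))/S**2
r=differential_evolution(loss,[(552,570),(-98,-82),(36,48),(-np.pi/6,np.pi/6)],seed=1,maxiter=60,popsize=15,polish=False)
print(r.x,r.fun,"grip yaw deg mod 60",np.degrees(r.x[3]))
base=[loss([*r.x[:3],t]) for t in r.x[3]+np.radians([-12,-6,-3,3,6,12])]; print(np.round(base,1))
o=cv2.cvtColor(cv2.convertScaleAbs(g,alpha=1.7),cv2.COLOR_GRAY2BGR)
H,C=model(r.x)
for P,c in((H,(0,255,0)),(C,(0,0,255))): cv2.polylines(o,[np.round(P).astype(np.int32)],True,c,1)
cv2.imwrite(f"pics/{n}fit.png",o)
E
python3 fit.py w2
```

```text
[ 5.58865846e+02 -8.91838306e+01  3.62062546e+01 -1.97302763e-01] 119.9375 grip yaw deg mod 60 -11.304615626995306
[171.6 148.4 136.6 134.9 138.  159.2]
```

View pics/w2fit.png

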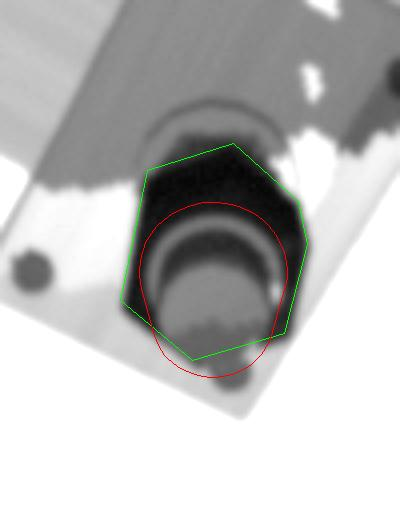

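Emit:
{"api": "arm_command", "payload": {"rows": [[[0,0,0,0,0,-7],[0,0,0,0,0,-14],[0,0,0,0,0,-21],[0,0,0,0,0,-28],[0,0,0,0,0,-35],[0,0,0,0,0,-42],[0,0,0,0,0,-48],[0,0,0,0,0,-48],[0,0,0,0,0,-48],[0,0,0,0,0,-48]]]}}

```text
clock: 4.52
eef_pos: [560.9, -89.4, 110.4]
tool_rot: [-3.141, -0.0, 2.944]
force: [0.6, -0.1, -1.0]
width: 85.6
```

```bash
sed -i 's/circ(13,zb+30),circ(9.5,88)/circ(11.5,zb+30),circ(8.5,86)/' fit.py
python3 look.py w3; python3 fit.py w3; python3 fit.py w2; python3 fit.py w3 50
```

```text
{'clock': np.float64(4.517), 'qpos': array([ 0.469,  0.735, -0.573,  1.848,  0.576,  0.73 ,  2.516]), 'eef_pos': array([560.851, -89.43 , 110.363]), 'tool_rot': array([-3.141, -0.   ,  2.944]), 'force': array([ 0.581, -0.054, -1.001]), 'torque': array([ 0.001,  0.001, -0.012]), 'width': np.float64(85.606)}
[[322.87158725 231.91486026]
 [322.974901   222.4226723 ]]
[ 5.58069193e+02 -8.86170241e+01  3.61252022e+01 -6.01054534e-02] 168.6875 grip yaw deg mod 60 -3.443788805095835
[184.1 175.7 171.8 179.  194.6 215.5]
[ 5.58781294e+02 -8.90987914e+01  3.61275689e+01 -1.99627146e-01] 177.125 grip yaw deg mod 60 -11.437792942930445
[239.9 209.2 190.7 185.7 192.8 206.7]
[ 5.58066628e+02 -8.90726156e+01  3.60904977e+01 -1.02083948e-01] 177.6875 grip yaw deg mod 60 -5.848979351368983
[205.8 190.2 186.  187.3 200.5 220.5]
```

View pics/w3fit.png

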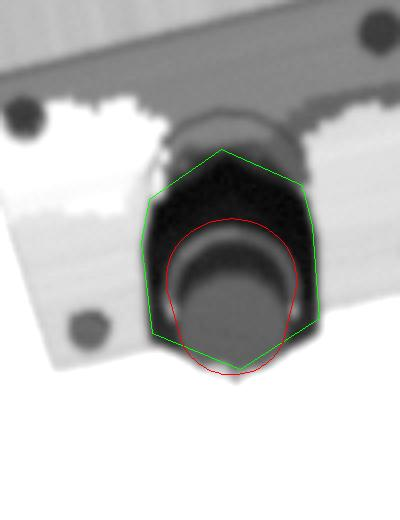

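```bash
sed -e 's/x,y,zb,th=p/x,y,zb,th,zl=p/' -e 's/hx(zb+5)/hx(zl)/' -e 's/(36,48),(-np.pi\/6,np.pi\/6)\]/(32,50),(-np.pi\/6,np.pi\/6),(25,55)]/' -e 's/\[\*r.x\[:3\],t\]/[*r.x[:3],t,r.x[4]]/' fit.py > fit2.py
for n in w2 w3; do for t in 35 60; do python3 fit2.py $n $t;done;done
```

```text
[ 5.60207487e+02 -8.82498328e+01  3.22003886e+01 -1.73373638e-01
  3.13233312e+01] 151.0 grip yaw deg mod 60 -9.933577736615103
[221.4 188.5 166.6 164.7 174.8 207.2]
[ 5.60188946e+02 -8.81810888e+01  3.50713047e+01 -1.54136012e-01
  2.52498082e+01] 93.3125 grip yaw deg mod 60 -8.831342986007035
[156.3 125.5 110.8 114.6 139.8 192.3]
[ 5.58464971e+02 -8.65260754e+01  3.21036493e+01 -1.64255552e-01
  2.99042636e+01] 129.625 grip yaw deg mod 60 -9.411149909573556
[196.7 157.4 140.4 136.2 149.2 181.2]
[ 5.58231331e+02 -8.77095278e+01  3.59790688e+01 -1.52733200e-01
  2.53645464e+01] 166.375 grip yaw deg mod 60 -8.750967727894114
[245.5 206.2 183.7 184.4 205.4 243.2]
```

View pics/w3fit.png

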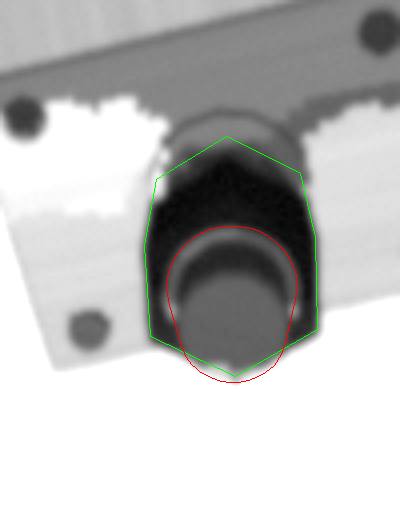

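Emit:
{"api": "arm_command", "payload": {"rows": [[[1,0,15,0,0,-2],[1,0,30,0,0,-2],[1,0,45,0,0,-2],[1,0,55,0,0,-2],[1,0,61,0,0,-2],[1,0,61,0,0,-2],[1,0,61,0,0,-2],[1,0,61,0,0,-2]]]}}

```text
clock: 5.23
eef_pos: [560.6, -89.6, 50.0]
tool_rot: [3.141, 0.001, 2.981]
force: [0.5, -0.3, -0.2]
width: 85.1
```

Run:
```python
from h import *
st()
im=get_image("scene"); cr=im["pixels"][180:300,180:340,::-1]
cv2.imwrite("pics/s2.png",cv2.resize((255*(cr/255.)**.5).astype(np.uint8),None,fx=5,fy=5,interpolation=cv2.INTER_CUBIC))
im=get_image("wrist");cv2.imwrite("pics/w4.png",(255*(im["pixels"][...,::-1]/255.)**.5).astype(np.uint8))
```

```text
{'clock': np.float64(5.233), 'qpos': array([ 0.429,  0.821, -0.509,  1.879,  0.665,  0.616,  2.478]), 'eef_pos': array([560.58 , -89.63 ,  49.957]), 'tool_rot': array([3.141e+00, 1.000e-03, 2.981e+00]), 'force': array([ 0.465, -0.337, -0.217]), 'torque': array([ 0.011, -0.039, -0.021]), 'width': np.float64(85.146)}
```

View pics/s2.png

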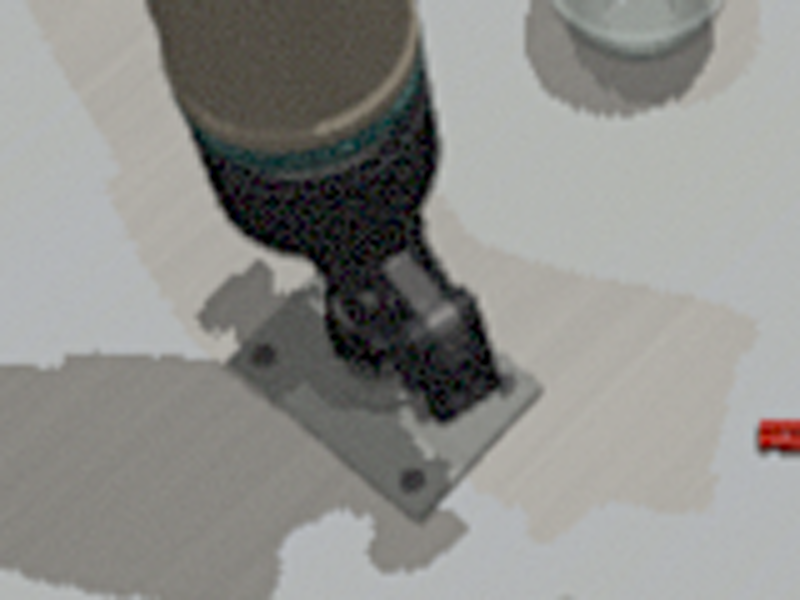

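View pics/w4.png

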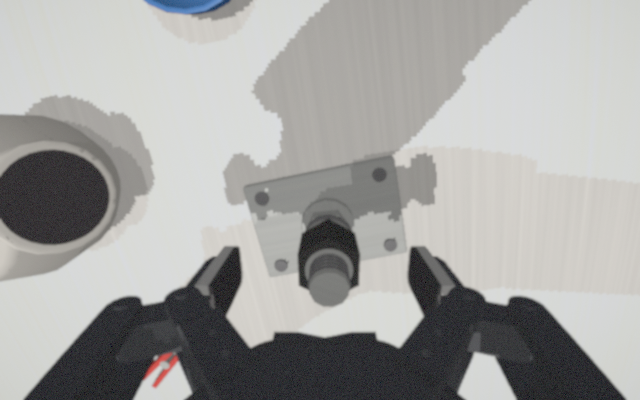

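Emit:
{"api": "arm_command", "payload": {"rows": [[[1.8,0,0,0,0,0],[1.8,0,0,0,0,0],[1.8,0,0,0,0,0],[1.8,0,0,0,0,0],[1.8,0,0,0,0,0],[1.8,0,0,0,0,0],[1.8,0,0,0,0,0],[1.8,0,0,0,0,0],[1.8,0,0,0,0,0],[1.8,0,0,0,0,0]]], "claw": -1}}

```text
clock: 6.17
eef_pos: [558.6, -89.7, 49.7]
tool_rot: [-3.141, 0.001, 2.982]
force: [-0.1, -0.0, 5.2]
width: 28.7
```

Run:
```python
from h import *
st()
im=get_image("wrist");cv2.imwrite("pics/w5.png",(255*(im["pixels"][...,::-1]/255.)**.5).astype(np.uint8))
```

```text
{'clock': np.float64(6.167), 'qpos': array([ 0.429,  0.819, -0.507,  1.884,  0.666,  0.612,  2.476]), 'eef_pos': array([558.619, -89.654,  49.693]), 'tool_rot': array([-3.141e+00,  1.000e-03,  2.982e+00]), 'force': array([-0.113, -0.023,  5.16 ]), 'torque': array([-0.139,  0.09 ,  0.027]), 'width': np.float64(28.726)}
```

View pics/w5.png

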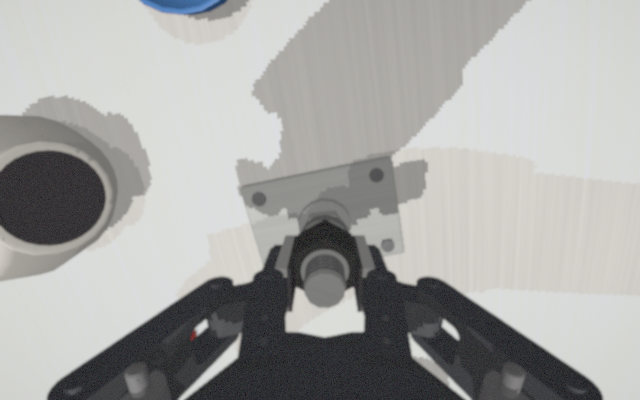

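Emit:
{"api": "arm_command", "payload": {"rows": [[[0,0,0.1,0,0,5],[0,0,0.3,0,0,11],[0,0,0.5,0,0,17],[0,0,0.6,0,0,23],[0,0,0.8,0,0,29],[0,0,1.0,0,0,35],[0,0,1.1,0,0,41],[0,0,1.3,0,0,47],[0,0,1.5,0,0,53],[0,0,1.7,0,0,60]]]}}

```text
clock: 7.05
eef_pos: [558.7, -89.6, 48.1]
tool_rot: [3.141, 0.001, 1.929]
force: [-0.7, 0.1, 6.0]
width: 29.0
```

Run:
```python
from h import *
st()
```

```text
{'clock': np.float64(7.05), 'qpos': array([ 0.259,  0.779, -0.234,  1.89 ,  0.34 ,  0.51 ,  1.721]), 'eef_pos': array([558.68 , -89.603,  48.114]), 'tool_rot': array([3.141e+00, 1.000e-03, 1.929e+00]), 'force': array([-0.74 ,  0.077,  6.048]), 'torque': array([0.016, 0.124, 0.062]), 'width': np.float64(28.979)}
```

Emit:
{"api": "arm_command", "payload": {"rows": [[[0,0,0.1,0,0,5],[0,0,0.3,0,0,10],[0,0,0.5,0,0,15],[0,0,0.6,0,0,20],[0,0,0.7,0,0,25],[0,0,0.8,0,0,30],[0,0,1.0,0,0,35],[0,0,1.1,0,0,40]]]}}

```text
clock: 7.72
eef_pos: [558.7, -89.6, 47.0]
tool_rot: [3.14, -0.0, 1.232]
force: [-0.2, 0.4, 5.0]
width: 29.0
```

Run:
```python
from h import *
st()
```

```text
{'clock': np.float64(7.717), 'qpos': array([ 0.147,  0.772, -0.058,  1.894,  0.088,  0.477,  1.259]), 'eef_pos': array([558.722, -89.606,  47.005]), 'tool_rot': array([ 3.14 , -0.   ,  1.232]), 'force': array([-0.243,  0.377,  5.047]), 'torque': array([-0.099,  0.049,  0.053]), 'width': np.float64(29.05)}
```

Emit:
{"api": "arm_command", "payload": {"rows": [[[0,0,0.1,0,0,5],[0,0,0.3,0,0,10],[0,0,0.4,0,0,15],[0,0,0.6,0,0,20],[0,0,0.6,0,0,20]]]}}

```text
clock: 8.13
eef_pos: [558.8, -89.6, 46.4]
tool_rot: [3.14, -0.0, 0.884]
force: [-0.4, -0.9, 6.6]
width: 28.6
```

```bash
cat > tq.py <<'E'
from h import *
T=[];F=[]
for i in range(4):
    s=sensors.read_state();T.append(s["torque"][2]);F.append(s["force"][2]); get_image("scene")
s=sensors.read_state()
print("tz",np.round(T,3),np.mean(T).round(4),"tau7",s["tau"][6].round(3),"fz",np.mean(F).round(2),"yaw",s["tool_rot"][2].round(4),"q7",s["qpos"][6].round(3),s["eef_pos"].round(2),s["clock"])
E
python3 tq.py
```

```text
tz [ 0.005 -0.024  0.012  0.043] 0.0089 tau7 -0.027 fz 6.21 yaw 0.8873 q7 1.036 [558.73 -89.66  46.37] 8.3333
```

Emit:
{"api": "arm_command", "payload": {"rows": [[[0,0,0.1,0,0,5],[0,0,0.3,0,0,10],[0,0,0.4,0,0,15],[0,0,0.6,0,0,20]]]}}

```text
clock: 8.67
eef_pos: [558.7, -89.7, 45.8]
tool_rot: [3.141, -0.001, 0.534]
force: [-1.2, 0.3, 7.7]
width: 28.8
```

```bash
python3 tq.py
```

```text
tz [ 0.015  0.071 -0.     0.014] 0.0249 tau7 -0.046 fz 6.77 yaw 0.5383 q7 0.811 [558.73 -89.64  45.79] 8.8667
```

Emit:
{"api": "arm_command", "payload": {"rows": [[[0,0,0.1,0,0,5],[0,0,0.3,0,0,10],[0,0,0.4,0,0,15],[0,0,0.4,0,0,15]]]}}

```text
clock: 9.2
eef_pos: [558.8, -89.6, 45.4]
tool_rot: [3.141, -0.001, 0.273]
force: [-0.8, -0.1, 6.8]
width: 29.1
```

```bash
python3 tq.py
```

```text
tz [-0.064  0.027  0.016  0.031] 0.0026 tau7 -0.028 fz 6.67 yaw 0.2765 q7 0.642 [558.76 -89.69  45.4 ] 9.4
```

Emit:
{"api": "arm_command", "payload": {"rows": [[[0,0,0.1,0,0,5],[0,0,0.3,0,0,10],[0,0,0.4,0,0,15],[0,0,0.4,0,0,15]]]}}

```text
clock: 9.73
eef_pos: [558.8, -89.7, 45.0]
tool_rot: [3.141, -0.001, 0.011]
force: [-0.3, -0.2, 7.2]
width: 28.8
```

```bash
python3 tq.py
```

```text
tz [-0.002  0.043  0.031  0.003] 0.019 tau7 -0.028 fz 7.03 yaw 0.0147 q7 0.472 [558.76 -89.66  44.97] 9.9333
```

Emit:
{"api": "arm_command", "payload": {"rows": [[[0,0,0.1,0,0,5],[0,0,0.3,0,0,10],[0,0,0.4,0,0,15],[0,0,0.4,0,0,15]]]}}

```text
clock: 10.27
eef_pos: [558.7, -89.7, 44.6]
tool_rot: [3.141, -0.001, -0.251]
force: [-0.3, -0.4, 6.9]
width: 29.0
```

```bash
python3 tq.py
```

```text
tz [ 0.021 -0.012  0.095  0.026] 0.0324 tau7 -0.028 fz 6.74 yaw -0.2471 q7 0.299 [558.83 -89.71  44.61] 10.4667
```

Emit:
{"api": "arm_command", "payload": {"rows": [[[0,0,0.1,0,0,5],[0,0,0.3,0,0,10],[0,0,0.4,0,0,15],[0,0,0.4,0,0,15]]]}}

```text
clock: 10.8
eef_pos: [558.8, -89.7, 44.2]
tool_rot: [-3.142, -0.001, -0.512]
force: [-0.1, 0.2, 7.8]
width: 28.9
```

```bash
python3 tq.py
```

```text
tz [0.098 0.058 0.069 0.053] 0.0696 tau7 -0.052 fz 7.11 yaw -0.5088 q7 0.122 [558.81 -89.72  44.25] 11.0
```

Emit:
{"api": "arm_command", "payload": {"rows": [[[0,0,0.1,0,0,5],[0,0,0.1,0,0,10],[0,0,0.1,0,0,15],[0,0,0.1,0,0,15]]]}}

```text
clock: 11.33
eef_pos: [558.8, -89.7, 44.0]
tool_rot: [-3.141, -0.001, -0.774]
force: [-0.7, -0.1, 6.5]
width: 28.8
```

```bash
python3 tq.py
```

```text
tz [0.093 0.096 0.073 0.123] 0.0963 tau7 -0.102 fz 5.9 yaw -0.7704 q7 -0.059 [558.78 -89.75  44.04] 11.5333
```

Emit:
{"api": "arm_command", "payload": {"rows": [[[0,0,0.1,0,0,5],[0,0,0.1,0,0,10],[0,0,0.1,0,0,15],[0,0,0.1,0,0,15]]]}}

```text
clock: 11.87
eef_pos: [558.8, -89.7, 43.8]
tool_rot: [-3.141, -0.001, -1.035]
force: [-0.2, 0.2, 5.7]
width: 28.7
```

```bash
python3 tq.py
```

```text
tz [0.135 0.121 0.094 0.152] 0.1256 tau7 -0.156 fz 5.79 yaw -1.0318 q7 -0.245 [558.75 -89.75  43.83] 12.0667
```

Emit:
{"api": "arm_command", "payload": {"rows": [[[0,0,0.1,0,0,5],[0,0,0.1,0,0,10],[0,0,0.1,0,0,15],[0,0,0.1,0,0,15]]]}}

```text
clock: 12.4
eef_pos: [558.7, -89.8, 43.6]
tool_rot: [-3.141, -0.001, -1.296]
force: [-0.4, -0.5, 4.9]
width: 28.2
```

```bash
python3 tq.py
```

```text
tz [0.212 0.171 0.245 0.161] 0.1973 tau7 -0.197 fz 4.56 yaw -1.2931 q7 -0.437 [558.73 -89.77  43.64] 12.6
```

Emit:
{"api": "arm_command", "payload": {"rows": [[[0,0,0.1,0,0,4],[0,0,0.1,0,0,8],[0,0,0.1,0,0,12],[0,0,0.1,0,0,12]]]}}

```text
clock: 12.93
eef_pos: [558.7, -89.8, 43.5]
tool_rot: [-3.141, -0.001, -1.505]
force: [1.3, -0.1, 4.4]
width: 28.9
```

```bash
python3 tq.py;python3 tq.py
```

```text
tz [0.221 0.193 0.158 0.221] 0.1981 tau7 -0.204 fz 4.6 yaw -1.5029 q7 -0.596 [558.7  -89.77  43.45] 13.1333
tz [0.216 0.258 0.179 0.175] 0.207 tau7 -0.206 fz 4.23 yaw -1.5036 q7 -0.597 [558.69 -89.75  43.43] 13.3333
```

Run:
```python
from h import *
im=get_image("wrist");cv2.imwrite("pics/w6.png",cv2.resize((255*(im["pixels"][150:310,220:430,::-1]/255.)**.45).astype(np.uint8),None,fx=3.5,fy=3.5,interpolation=cv2.INTER_CUBIC))
a=cv2.imread("pics/w5.png")[150:310,220:430]
cv2.imwrite("pics/w5z.png",cv2.resize(a,None,fx=3.5,fy=3.5,interpolation=cv2.INTER_CUBIC))
```

```text
(no output)
```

View pics/w6.png

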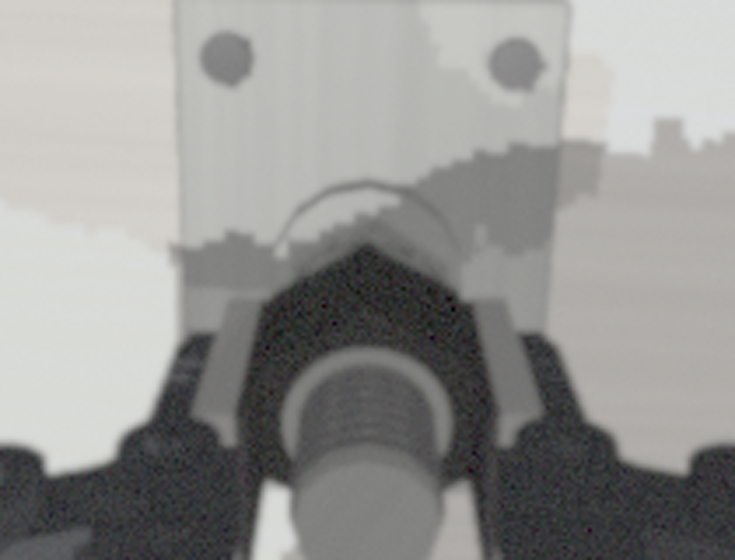

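View pics/w5z.png

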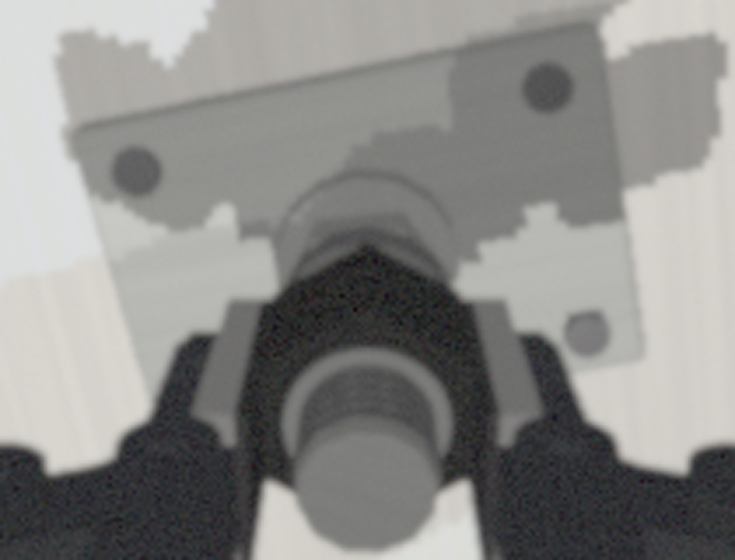

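Emit:
{"api": "arm_command", "payload": {"rows": [[[0,0,0,0,0,2],[0,0,0,0,0,4],[0,0,0,0,0,6],[0,0,0,0,0,6]]]}}

```text
clock: 13.72
eef_pos: [558.7, -89.7, 43.4]
tool_rot: [-3.141, -0.001, -1.609]
force: [1.4, -1.5, 5.3]
width: 29.0
```

```bash
python3 tq.py;python3 tq.py
python3 - <<'E'
from h import *
im=get_image("scene"); cr=im["pixels"][200:290,200:310,::-1]
cv2.imwrite("pics/s3.png",cv2.resize((255*(cr/255.)**.5).astype(np.uint8),None,fx=6,fy=6,interpolation=cv2.INTER_CUBIC))
E
```

```text
tz [0.311 0.288 0.271 0.246] 0.2792 tau7 -0.282 fz 4.92 yaw -1.608 q7 -0.678 [558.65 -89.73  43.44] 13.9167
tz [0.322 0.27  0.33  0.297] 0.3048 tau7 -0.283 fz 4.1 yaw -1.6085 q7 -0.678 [558.63 -89.78  43.42] 14.1167
```

View pics/s3.png

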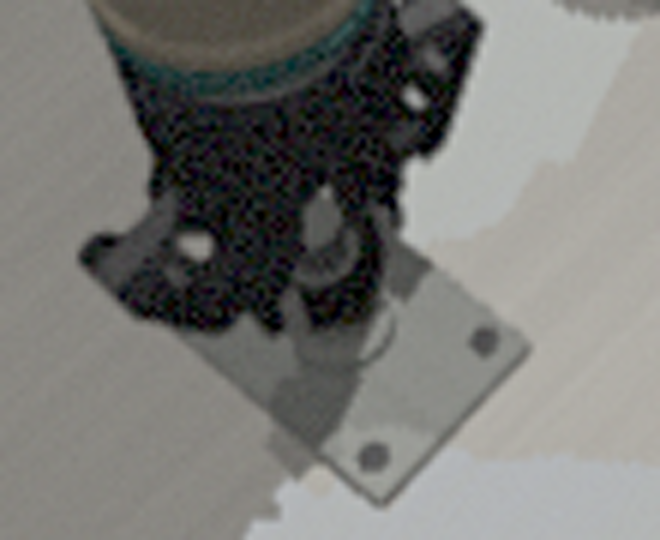

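Emit:
{"api": "arm_command", "payload": {"rows": [[[0,0,0,0,0,-3],[0,0,0,0,0,-6],[0,0,0,0,0,-9],[0,0,0,0,0,-12],[0,0,0,0,0,-12]]]}}

```text
clock: 14.58
eef_pos: [558.6, -89.7, 43.4]
tool_rot: [-3.141, -0.0, -1.398]
force: [3.8, -2.4, 4.2]
width: 28.5
```

```bash
python3 tq.py
```

```text
tz [0.137 0.095 0.125 0.176] 0.1335 tau7 -0.129 fz 4.22 yaw -1.4005 q7 -0.517 [558.65 -89.78  43.45] 14.7833
```

Emit:
{"api": "arm_command", "payload": {"rows": [[[0,0,0,0,0,-3],[0,0,0,0,0,-6],[0,0,0,0,0,-9],[0,0,0,0,0,-9]]]}}

```text
clock: 15.12
eef_pos: [558.6, -89.8, 43.4]
tool_rot: [-3.141, -0.001, -1.242]
force: [4.3, -1.2, 4.9]
width: 28.6
```

```bash
python3 tq.py
```

```text
tz [-0.006  0.009  0.047 -0.   ] 0.0123 tau7 -0.016 fz 5.22 yaw -1.2437 q7 -0.399 [558.64 -89.71  43.44] 15.3167
```

Emit:
{"api": "arm_command", "payload": {"rows": [[[0,0,0,0,0,0],[0,0,0,0,0,0],[0,0,0,0,0,0],[0,0,0,0,0,0],[0,0,0,0,0,0],[0,0,0,0,0,0],[0,0,0,0,0,0]]], "claw": 1}}

```text
clock: 15.9
eef_pos: [557.9, -89.4, 43.1]
tool_rot: [3.141, 0.001, -1.242]
force: [0.4, -0.6, 0.1]
width: 85.2
```

```bash
python3 look.py w7
```

```text
{'clock': np.float64(15.9), 'qpos': array([-0.238,  0.863,  0.565,  1.907, -0.79 ,  0.61 , -0.398]), 'eef_pos': array([557.87 , -89.372,  43.128]), 'tool_rot': array([ 3.141e+00,  1.000e-03, -1.242e+00]), 'force': array([ 0.375, -0.595,  0.135]), 'torque': array([-0.005, -0.051, -0.026]), 'width': np.float64(85.189)}
[[329.45596117 293.52281536]
 [328.89162801 272.16870405]]
```

View pics/w7.png

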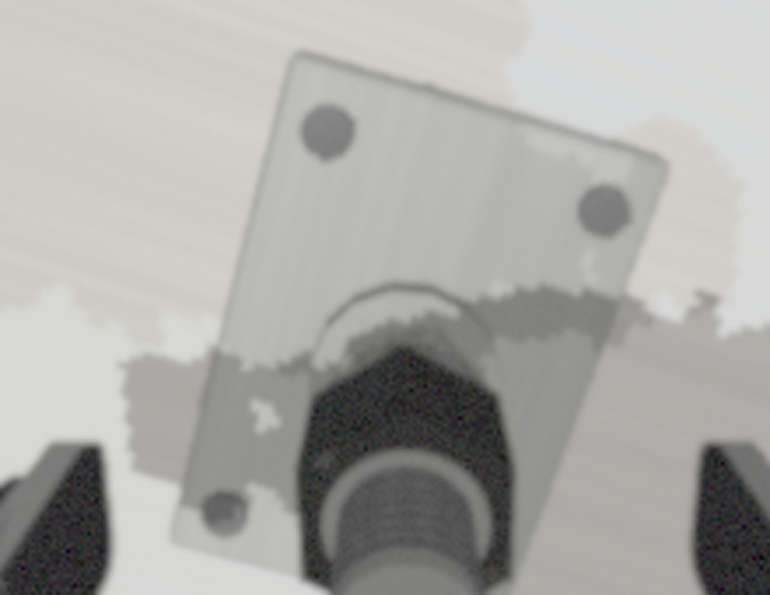

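Emit:
{"api": "arm_command", "payload": {"rows": [[[0,0,-12,0,0,0],[0,0,-30,0,0,0],[0,0,-60,0,0,0],[0,0,-90,0,0,0],[0,0,-110,0,0,0],[0,0,-120,0,0,0],[0,0,-120,0,0,0],[0,0,-120,0,0,0]]]}}

```text
clock: 16.62
eef_pos: [558.1, -89.1, 163.3]
tool_rot: [-3.141, 0.0, -1.242]
force: [0.6, 0.4, -0.9]
width: 84.9
```

Run:
```python
from h import *
st()
im=get_image("wrist");cv2.imwrite("pics/w8.png",cv2.resize((255*(im["pixels"][100:260,220:430,::-1]/255.)**.45).astype(np.uint8),None,fx=3.5,fy=3.5,interpolation=cv2.INTER_CUBIC))
im=get_image("top");P=cloud(im)
m=(P[...,2]>5)&(P[...,2]<115)&(P[...,0]>350)&(P[...,0]<900)&(abs(P[...,1])<500)
k,l,s,c=cv2.connectedComponentsWithStats(m.astype(np.uint8))
for i in range(1,k):
    if s[i,4]>40: q=P[l==i]; print(q.min(0).round(),q.max(0).round())
im=get_image("scene");cv2.imwrite("pics/s4.png",cv2.convertScaleAbs(im["pixels"][...,::-1],alpha=1.5))
```

```text
{'clock': np.float64(16.617), 'qpos': array([-0.34 ,  0.707,  0.734,  1.841, -0.625,  0.84 , -0.532]), 'eef_pos': array([558.09 , -89.104, 163.34 ]), 'tool_rot': array([-3.141,  0.   , -1.242]), 'force': array([ 0.557,  0.387, -0.887]), 'torque': array([ 0.039,  0.004, -0.024]), 'width': np.float64(84.903)}
[ 677. -193.   18.] [ 782. -101.  113.]
[683. -12.   5.] [746.  40.  15.]
[ 573. -111.    5.] [612. -53.  16.]
[479.  59.   5.] [560. 138.  56.]
[509. -91.   5.] [547. -56.  49.]
```

View pics/w8.png

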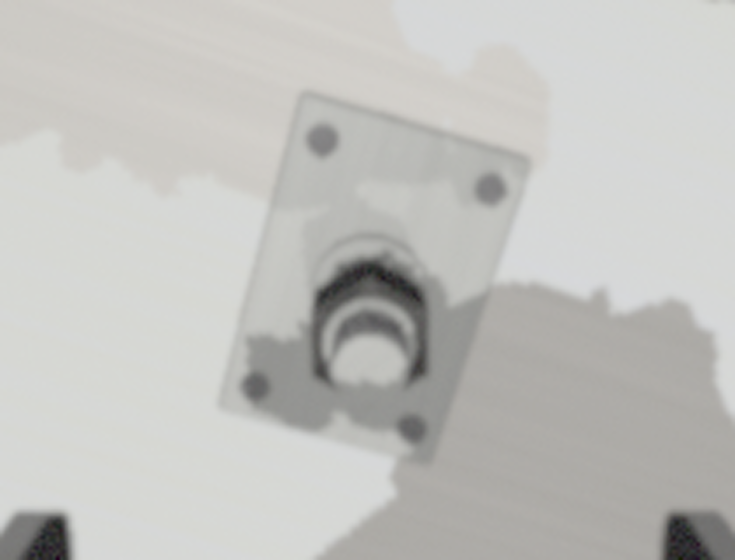

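View pics/s4.png

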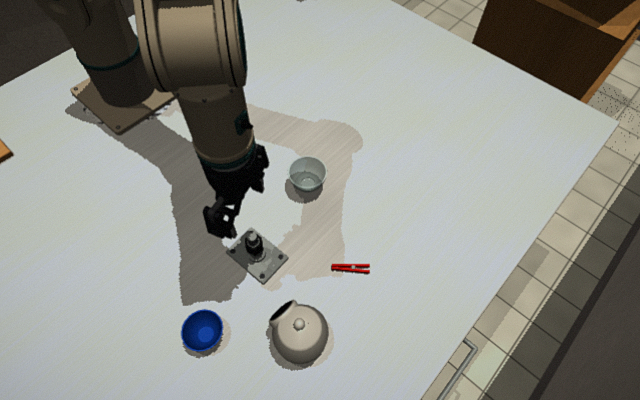

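The wrist view shows the grip still at the angle where I let go, so it has not sprung loose. The scene view shows the cups, salt pig and peg in their original places, so I'm handing the job in.

```bash
python3 -c "
from cell import order
print(order.finish_job())"
```

```text
the job is handed in; nothing more can be done
None
```

I ran the lock nut down onto the lower nut's washer, tightened it, let go and handed the job in at about 17 s of the 72 s allowed. `finish_job` gives no verdict, so the result is not confirmed.

- **Run-down:** I gripped the grip on its flats and turned it clockwise in one stroke. The torque began to rise after roughly 190–200° of turning.
- **Tightening:** I went on to a held torque of about 0.28 N m. Individual wrist readings reached 0.33 N m, with noise of about ±0.03.
- **Release:** I turned back about 21° until the torque fell to about 0. It dropped at roughly the cushion's stiffness, so the nut itself stayed put, and then I opened the fingers. After retreating, the wrist picture showed the grip still at the angle where I let go.
- **Clamp force:** I could only infer this. One 12° step added almost no torque and the next 6° added about 0.08 N m, so the nut moved in jerks. I put its final position at about 0.21–0.24 N m, or about 25–28 N of clamp, against the 15 N needed.
- **Lower nut:** I saw no sign of it turning, but its corner was never clear enough in the pictures to measure. My evidence is that the held torque stayed under the 0.32 N m drag limit, although a few noisy readings touched it.
- **Bystanders:** The salt pig, peg and custard cup measured where they began, within about 1 mm. The baking cup was hidden in the last top-camera measurement; in the scene picture it is where it began.

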